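# Close the last swing bolt of a pressure filter holder

### The arm

A 6-joint arm with a two-finger parallel gripper is mounted at the origin on the work surface. World frame = base frame: x ahead of the robot, y to its left, z up, the work surface at z = 0. Lengths are in mm, angles in rad, forces in N, time in s.
With the tool pointing down it reaches from about 300 to 750 mm from the base axis. Payload 8.5 kg.
Tool frame: the origin (TCP) lies at the very end of the fingers, on their centre line; the grasp point (between the pads) lies 19 mm behind it; z points along the fingers, y is the line along which they close (so a half turn about z gives the same grasp; the last joint's range is limited). The gripper opens to 88 mm and grips with 3 to 60 N. Pads are 18 mm wide; open, the fingers measure 123 mm over their backs; the gripper's body (75 mm by 187 mm) begins 45 mm behind the grasp point.
Start: joints at [-1.562, 0.381, 1.297, -0, 1.464, -0.215], TCP at [122.061, -536.266, 238.748] pointing down, gripper open.
Joint ranges: [-3.11, 3.11], [-0.89, 2.33], [0.22, 2.48], [-1.42, 4.56], [0.17, 2.85], [-2.88, 2.88]. Speed limits (rad/s): [2.39, 2.39, 3.14, 3.14, 3.14, 3.14].

### API

Orientations are given as a rotation vector (axis times angle).
In Python, from station import readout, snapshot, workorder gives the robot as it stands. The module is installed in compiled form; this text tells all that it offers.
- The arm moves only by the shell command python3 -m pendant 'ROWS' [OPENING] [FORCE]. ROWS is JSON, a list of rows, each a list of 2 entries, a list of its own where there are three numbers: the shift along the tool's x, y, z in mm, then the turn about the tool's z in rad. In form: [[[dx, dy, dz], yaw], ...]. A call has 1 to 20 rows; each row is the pose to reach, as a shift and turn from the pose commanded when the call began, along the tool's axes at that moment; what a row does not reach only later rows make up. A row lasts 1/10 s, in which the tool goes at most 50 mm and 8.59 degrees, less where a joint would pass 70% of its speed; a pose out of reach is approached as far as the arm can. A call with a gripper value outside its range is refused whole. OPENING is the closure, from 0 (fully open) to 1 (shut), set as the call begins (- or left out, the last holds). The fingers move at their own pace and stop on an object; FORCE is the grip in N (left out, the last holds). Time passes only in rows, so rows that repeat a pose let the fingers close. It gives the time, the measured TCP pose, the force, the opening and the grip force at its end, in the units of the state.
- readout.observe(): the state, without advancing time (a new reading comes with each control period).
- snapshot(name): name is "scene" or "top"; returns a dict with "img" (384x512x3 uint8, blue, green, red), "z_map" (384x512 float32, mm along the optical axis (not along the pixel's ray), 0 where there is no reading), "K" (3x3 intrinsics, pixels), "k1" (the pictures are not rectified: a ray, as slopes to the right and down, at radius r is drawn at 1 + k1 r^2 times it, then the intrinsics apply), "R" (3x3) and "t" (3): a world point X has camera coordinates R X + t. Camera axes: x right, y down, z forward; pixel columns grow to the right and rows downward; lengths in mm; the calibration is good to about 2 mm. A picture is of the moment at which its call begins.
- workorder.finish_job(): hands the job in; it is judged then, once.
The state is a dict: "time": time; "joints": joint angles; "qvel": joint speeds; "joint_efforts": joint torques, N m; "tcp_pos": TCP position; "ee_rot": TCP orientation; "force": force on the tool from outside, world axes, zero at the start; "torque": the same for the moment, N m; "opening": opening from 0.0 (shut) to 1.0 (fully open); "grasp_force": force on a finger pad.
Only numpy, scipy, OpenCV 4.12 (cv2) and the standard library are available. Lean on these libraries where they do the work, as an engineer would, in place of code of your own. Each camera call takes 0.05 s, during which the arm holds its last target. There are 200 camera calls.

### The job

Close the last bolt of the steel filter holder: swing the loose bolt fully upright into its slot in the lid, then turn its brass wing nut clockwise, regripping as often as needed, until you feel it bite on the lid, and about an eighth of a turn more so that it is snug; over-tightening would crush the filter. Do not bump the pressure gauge or the blue-handled vent valve, and leave the bottle, beaker, dishes and jar where they stand.

Things in the scene. Friction and masses are not known exactly. Their poses are not given: they have to be found in the camera images.
- filter_base: Stainless pressure filter holder fixed on the bench on three legs with levelling feet: round base plate, 168 mm diameter, four forked ears. Origin under its centre at foot height, 0 to 2 mm below the bench top; z up; its -x axis points from the centre to the open swing bolt, 92 mm from the centre when upright. The bolts at +x, +y and -y are tight already and stay as they are.
- lid: Steel lid, 168 mm diameter, 14 mm thick, on the base, held by three bolts already. Origin at the centre of its underside, 84 mm above the base's origin; axes as the base. Its flat top is 96 to 98 mm above the bench. The forked ear for the open bolt (slot 12.6 mm, prongs 11.7 mm wide) ends 97 mm from the centre.
- nut_seat (a point): Point on the lid's top face, at the slot, where the nut bears. Turning the free nut takes about 0.04 N m (pinched across the wings' faces it can read 0.08 more than over their ends, steadily). From the bite on, torque climbs; felt at the end of small slow turns, by some 0.04 N m per 0.3 rad; it fades when held still. Each radian after touching presses the nut some 30 N harder on the lid.
- gauge: Inlet riser (18 mm diameter) at the lid's centre, 92 mm from the nut's axis, with a side fitting towards +x and a pressure gauge on top: a disc of 40 mm diameter, 22 mm thick, its white dial towards -x, its centre 98 mm and lowest edge 78 mm above the lid's underside. Origin at the centre of the lid's underside. It leaves a gripper over the nut only short arcs to turn in.
- vent_valve: Brass vent valve on the lid between gauge and wing nut, 42 mm from the nut's axis, 14 mm diameter, with a blue T-handle 24 mm long (along y) and 9 mm wide; it rises 46 mm above the lid's top face. Origin at its foot on the lid's top face.
- swing_bolt (a joint): Tilt of the open bolt: 0 = upright, home in the slot (a stop), growing as it leans outward (towards the base's -x), up to 1.2. It turns stiffly (about 0.12 N m plus weight) about a horizontal pin along the base's y and stays where it is left.
- bolt_hinge (a point): Centre of the open bolt's hinge pin, 92 mm from the holder's centre, 64 to 66 mm above the bench. The bolt is 10 mm thick; the nut's axis passes through this point.
- wing_nut: Closed brass wing nut on the bolt. Origin: centre of its underside; z along its axis, away from the hinge. Collar 26 mm diameter, 4 mm high; neck 18 mm up to 14 mm; wings 52 mm over both (x), 8 mm thick (y), 12 to 30 mm above the origin, tips at 21. Clockwise from above tightens, 3 mm a turn. With the bolt upright it starts 0.4 to 1.8 mm clear of the lid. It stays as left.
- amber_bottle: Bystander: amber bottle with red label, 72 mm diameter, 170 mm tall; origin under its centre.
- beaker: Bystander: glass beaker, 72 mm diameter, 95 mm tall; origin under its centre.
- petri_dishes: Bystander: stack of three petri dishes, 90 mm diameter, 44 mm tall; origin under its centre.
- sample_jar: Bystander: white jar with blue cap, 54 mm diameter, 65 mm tall; origin under its centre.
Things that resemble listed ones, but are neither listed nor needed, are in the scene too. What is shaped like the lid but orange is not meant.

How it is judged:
By the outcome, as a careful person would: the job done as asked, in the order asked, and still so for the second after the job is handed in, with the robot touching nothing.
It also fails if it takes over 72 s, if anything falls off the work surface, if the arm or the gripper's body presses on something with over 40 N, if the wrist force passes 120 N, or if a joint passes its speed limit or range.

## Working session

There is one attempt and no reset: what is moved stays moved. The work goes in short steps, Python scripts to look and compute and a shell command to move; the robot and the scene stay as the last step left them, time stands still between calls to the robot, and variables do not carry over. Pictures are saved under pics/ and viewed, at most 10 in all, crops included, and the job is handed in when it is done.

```bash
mkdir -p pics; cat > h.py <<'E'
import numpy as np, cv2
from station import readout, snapshot, workorder
def cloud(s):
    h,w=s["z_map"].shape; K=s["K"]
    v,u=np.mgrid[0:h,0:w].astype(float)
    xd=(u-K[0,2])/K[0,0]; yd=(v-K[1,2])/K[1,1]
    x,y=xd.copy(),yd.copy()
    for _ in range(8):
        f=1+s["k1"]*(x*x+y*y); x,y=xd/f,yd/f
    z=s["z_map"].astype(float)
    P=np.stack([x*z,y*z,z],-1)
    W=(P-s["t"])@s["R"]
    W[z==0]=np.nan
    return W
E
python3 - <<'E'
from h import *
import pickle
for n in ("scene","top"):
    s=snapshot(n); pickle.dump(s,open(n+".pkl","wb")); cv2.imwrite(f"pics/{n}0.png",cv2.resize(s["img"],None,fx=1.5,fy=1.5))
    print(n,s["R"].round(3).tolist(),np.round(-s["R"].T@s["t"]),s["K"].tolist(),s["k1"])
print(readout.observe())
E
```

```text
scene [[0.006, 1.0, 0.01], [0.859, 0.0, -0.512], [-0.512, 0.012, -0.859]] [1340.   -5. 1418.] [[492.9213091397445, 0.0, 253.78196225436662], [0.0, 492.9213091397445, 188.11351913366283], [0.0, 0.0, 1.0]] 0.014591834847263
top [[0.023, -1.0, -0.005], [-0.995, -0.022, -0.096], [0.096, 0.007, -0.995]] [ 490.   30. 1023.] [[350.75684613016693, 0.0, 261.07583895879213], [0.0, 350.75684613016693, 188.14543337476832], [0.0, 0.0, 1.0]] 0.010729021951509482
{'time': 0.1, 'joints': array([-1.56231854e+00,  3.81125586e-01,  1.29813677e+00, -1.22523749e-05,
        1.46359574e+00, -2.15296697e-01]), 'qvel': array([ 0.00066729,  0.0009967 , -0.00065572, -0.00074678, -0.00232999,
        0.00227445]), 'joint_efforts': array([ 4.18545227e-03, -4.38648891e+01, -2.24908751e+01,  7.14945467e-02,
        3.42425541e-02, -7.56077407e-05]), 'tcp_pos': array([ 122.0457133 , -536.0391842 ,  238.21739998]), 'ee_rot': array([-3.12069645e+00, -3.50632584e-01, -1.86078594e-04]), 'force': array([-0.50455851, -0.84880355,  0.37688833]), 'torque': array([-0.03328842,  0.02849115, -0.04710726]), 'grasp_force': 0.0, 'opening': 0.9973420927885838}
```

View pics/scene0.png

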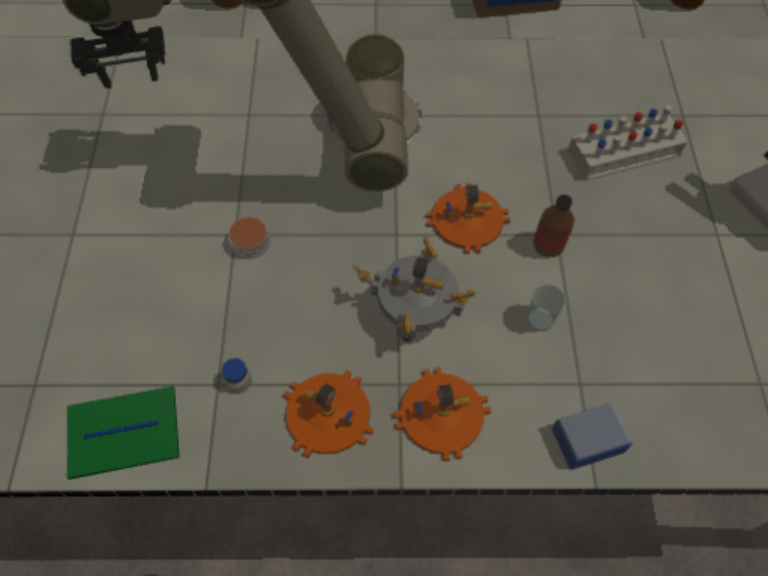

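View pics/top0.png

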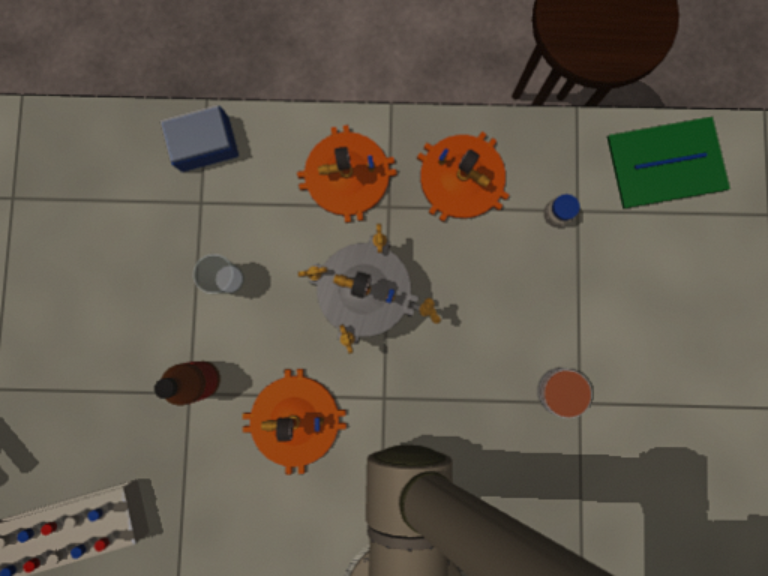

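The steel holder is at top pixel (363,289)/1.5. Its open bolt leans right, towards world -y, at (430,312)/1.5, and the blue valve is at (391,296)/1.5. The decoys are orange.

```bash
python3 - <<'E'
from h import *
import pickle
for n in ("top","scene"):
    s=pickle.load(open(n+".pkl","rb")); W=cloud(s); I=s["img"]
    hsv=cv2.cvtColor(I,cv2.COLOR_BGR2HSV)
    box=(350,40) 
    # approximate region
    reg=np.zeros(I.shape[:2],bool)
    if n=="top": reg[148:236,195:312]=1
    else: reg[155:230,232:320]=1
    lid=reg&(hsv[...,1]<60)&(W[...,2]>92)&(W[...,2]<103)
    P=W[lid]; 
    c=cv2.minEnclosingCircle(P[:,:2].astype(np.float32)); print(n,"lid",lid.sum(),P.mean(0),np.median(P[:,2]),c)
    br=reg&(hsv[...,0]>8)&(hsv[...,0]<30)&(hsv[...,1]>100)&(W[...,2]>40)
    k,L,st,ce=cv2.connectedComponentsWithStats(br.astype(np.uint8))
    for i in range(1,k):
        if st[i,4]>8: Q=W[L==i]; print("brass",st[i,4],ce[i].round(1),Q.mean(0).round(1),Q.min(0).round(),Q.max(0).round())
    bl=reg&(hsv[...,0]>100)&(hsv[...,0]<130)&(hsv[...,1]>120)
    Q=W[bl]; print("blue",bl.sum(),np.nanmean(Q,0).round(1),np.nanmin(Q,0),np.nanmax(Q,0))
    x0,x1,y0,y1=(205,312,145,240) if n=="top" else (225,325,150,232)
    cv2.imwrite(f"pics/{n}1.png",cv2.resize(I[y0:y1,x0:x1],None,fx=6,fy=6,interpolation=cv2.INTER_CUBIC))
E
```

```text
top lid 2585 [564.13056442  82.29808204  95.441769  ] 94.9851876881494 ((566.2738037109375, 84.84928131103516), 97.93427276611328)
brass 93 [252.7 159.2] [653.4  59.4 113.3] [631.  48.  93.] [680.  73. 128.]
brass 101 [208.9 181.6] [591.6 172.2 114.3] [581. 150.  94.] [604. 197. 129.]
brass 86 [228.7 186.9] [576.6 118.  136.7] [566. 101.  94.] [591. 140. 144.]
brass 11 [245.1 193.5] [558.6  74.4 161.4] [552.  71. 111.] [564.  77. 189.]
brass 128 [286.1 206.8] [530.9 -30.9 103.9] [510. -49.  84.] [550. -15. 124.]
brass 104 [230.9 225.5] [479.  111.2 113.8] [455.  99.  95.] [501. 124. 127.]
blue 26 [554.1  37.9 136.6] [542.25365771  32.79074526  91.87322946] [563.78947986  42.68071403 143.06033089]
scene lid 1437 [575.39769976  85.99240168  97.02292466] 96.90501303742113 ((566.0640869140625, 67.00779724121094), 117.49981689453125)
brass 63 [285.6 166.6] [483.3 113.8 116.3] [460. 104.  91.] [503. 130. 131.]
brass 48 [241.1 182.7] [537.6 -26.4 107.2] [514. -43.  86.] [553. -14. 124.]
brass 13 [263.1 187.3] [559.3  41.6 115.5] [556.  38. 101.] [563.  45. 131.]
brass 97 [285.6 189.1] [575.6 109.3 132.4] [544.  78.  97.] [588. 137. 149.]
brass 90 [307.7 197.5] [595.7 177.  116. ] [575. 155.  96.] [605. 200. 131.]
brass 72 [270.7 216. ] [658.3  62.7 114.6] [633.  52.  92.] [681.  74. 132.]
blue 11 [552.   41.6 141.8] [545.5961799   37.6975181  137.22048178] [557.61033398  47.00572927 145.17498103]
```

View pics/top1.png

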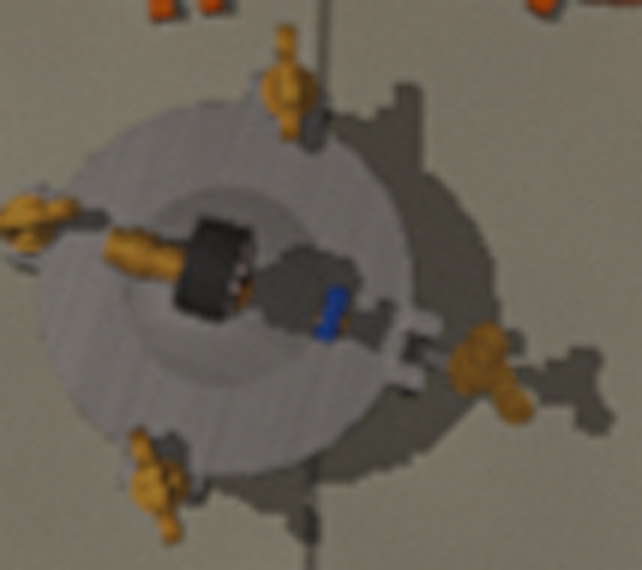

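View pics/scene1.png

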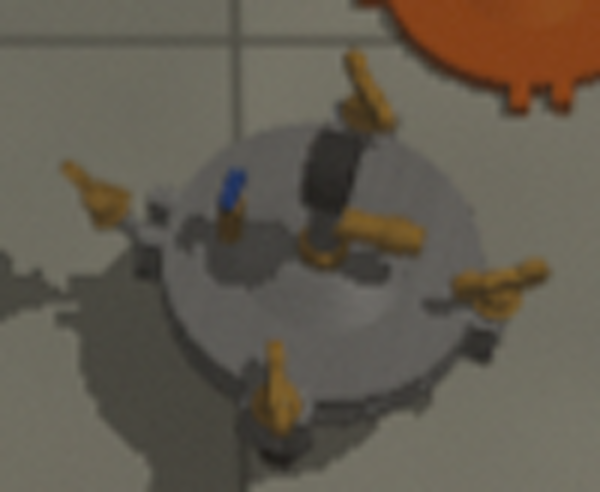

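The centre is about (568.4, 86.8), from the midpoint of the side nuts. The base -x direction is about (-0.282, -0.959), and the valve position (554, 39) agrees with that. Next I need the loose nut's tilt and the angle of its wings.

```bash
python3 - <<'E'
from h import *
import pickle
c=np.array([568.4,86.8,0]); e=np.array([-.282,-.959,0]); e/=np.linalg.norm(e)
H=c+92*e+[0,0,65]; yb=np.cross([0,0,1],-e); print("hinge",H,"ybase",yb)
A=[]
for n,(r,) in {"top":((195,240,270,312),),"scene":((170,200,228,252),)}.items():
    s=pickle.load(open(n+".pkl","rb")); W=cloud(s); hsv=cv2.cvtColor(s["img"],cv2.COLOR_BGR2HSV)
    m=np.zeros(hsv.shape[:2],bool); m[r[0]:r[1],r[2]:r[3]]=1
    m&=(hsv[...,0]>8)&(hsv[...,0]<30)&(hsv[...,1]>100)&(W[...,2]>75)
    P=W[m]-H; Q=np.c_[P@e,P@yb,P[:,2]]; 
    print(n,len(Q),Q.mean(0).round(1),"tilt~",np.arctan2(*Q.mean(0)[[0,2]]))
    for t in (.5,.6,.7,.8):
        a=Q[:,0]*np.cos(t)-Q[:,2]*np.sin(t); d=Q[:,0]*np.sin(t)+Q[:,2]*np.cos(t)
        k=d>45; w=np.c_[a[k],Q[k,1]]; ev,V=np.linalg.eigh(np.cov(w.T)); 
        print(t,"mean",w.mean(0).round(1),"dmax",d.max().round(1),"sd",np.sqrt(ev).round(1),"wing ang from e to ybase",np.degrees(np.arctan2(V[1,1],V[0,1])).round(0), "ext",(w@V[:,1]).min().round(),(w@V[:,1]).max().round())
E
```

```text
hinge [542.44568111  -1.46309155  65.        ] ybase [-0.95938143  0.28211216  0.        ]
top 128 [31.5  2.8 38.9] tilt~ 0.681231117007142
0.5 mean [10.5  1.2] dmax 65.3 sd [ 2.8 14.1] wing ang from e to ybase -139.0 ext -34.0 13.0
0.6 mean [5.6 1.8] dmax 64.7 sd [ 2.6 14.4] wing ang from e to ybase -138.0 ext -30.0 17.0
0.7 mean [0.2 1.9] dmax 63.5 sd [ 2.5 14.5] wing ang from e to ybase -139.0 ext -26.0 21.0
0.8 mean [-5.1  2.1] dmax 64.7 sd [ 2.4 14.5] wing ang from e to ybase -138.0 ext -22.0 25.0
scene 48 [25.3 -2.3 42.2] tilt~ 0.5403922382669831
0.5 mean [ 2.6 -3.6] dmax 65.3 sd [ 2.9 13.8] wing ang from e to ybase -139.0 ext -27.0 17.0
0.6 mean [-3.  -3.6] dmax 64.6 sd [ 2.7 13.8] wing ang from e to ybase -138.0 ext -23.0 22.0
0.7 mean [-8.6 -3.6] dmax 63.8 sd [ 2.6 13.8] wing ang from e to ybase -138.0 ext -19.0 26.0
0.8 mean [-13.9  -3.5] dmax 64.0 sd [ 2.6 13.9] wing ang from e to ybase -138.0 ext -14.0 29.0
```

```bash
python3 -m pendant '[[[505,-350,38],-1.06],[[505,-350,38],-1.06],[[505,-350,38],-1.06],[[505,-350,38],-1.06],[[505,-350,38],-1.06],[[505,-350,38],-1.06],[[505,-350,38],-1.06],[[505,-350,38],-1.06],[[505,-350,38],-1.06],[[505,-350,38],-1.06],[[505,-350,38],-1.06],[[505,-350,38],-1.06],[[505,-350,38],-1.06],[[505,-350,38],-1.06],[[505,-350,38],-1.06],[[505,-350,38],-1.06],[[505,-350,38],-1.06],[[505,-350,38],-1.06]]' 1 20
cat >> h.py <<'E'
c=np.array([568.4,86.8,0]); e=np.array([-.282,-.959,0]); e/=np.linalg.norm(e); yb=np.cross([0,0,1],-e); H=c+92*e+[0,0,65]
from scipy.spatial.transform import Rotation as Ro
def st():
    o=readout.observe(); R=Ro.from_rotvec(o["ee_rot"]).as_matrix(); d=o["tcp_pos"]-H
    f=o["force"]; xb=-e
    phi=np.degrees(np.arctan2(R[:,1]@yb,R[:,1]@xb))%180
    print("t%.1f r(e)%.1f yb%.1f z%.1f phi%.1f q6 %.2f open %.3f(%.1fmm) grip%.1f | F e%.1f yb%.1f z%.1f Tz%.3f"%(o["time"],d@e,d@yb,o["tcp_pos"][2],phi,o["joints"][5],o["opening"],o["opening"]*88,o["grasp_force"],f@e,f@yb,f[2],o["torque"][2]))
    print(" tool axes (e,yb): x",(R[:,0]@e).round(3),(R[:,0]@yb).round(3)," y",(R[:,1]@e).round(3),(R[:,1]@yb).round(3))
E
python3 -c "from h import *;st()"
```

```text
time: 1.9
tcp_pos: [536.4, -83.8, 201.0]
ee_rot: [2.517, 1.879, 0.0]
force: [0.5, -0.7, -0.4]
opening: 0.007
grasp_force: 0.0
t1.9 r(e)80.7 yb-17.4 z201.0 phi89.9 q6 -0.08 open 0.007(0.6mm) grip0.0 | F e0.5 yb-0.7 z-0.4 Tz0.005
 tool axes (e,yb): x -1.0 -0.002  y 0.002 -1.0
```

```bash
python3 -m pendant '[[[0,0,50],0],[[0,0,90],0],[[0,0,101],0],[[0,0,101],0],[[10,0,101],0],[[18,0,101],0],[[22,0,101],0],[[26,0,101],0],[[30,0,101],0],[[33,0,101],0],[[36,0,101],0],[[39,0,101],0],[[42,0,101],0],[[45,0,101],0],[[45,0,101],0]]'; python3 - <<'E'
from h import *
st()
I=snapshot("scene"); cv2.imwrite("pics/p1.png",cv2.resize(I["img"][140:232,225:325],None,fx=6,fy=6,interpolation=cv2.INTER_CUBIC))
E
```

```text
time: 3.4
tcp_pos: [551.2, -41.1, 101.0]
ee_rot: [2.512, 1.878, 0.003]
force: [2.4, -6.2, 5.0]
opening: 0.005
grasp_force: 3.7
t3.4 r(e)35.5 yb-19.5 z101.0 phi89.9 q6 0.00 open 0.005(0.4mm) grip3.7 | F e5.3 yb-4.0 z5.0 Tz0.026
 tool axes (e,yb): x -1.0 -0.001  y 0.001 -1.0
```

View pics/p1.png

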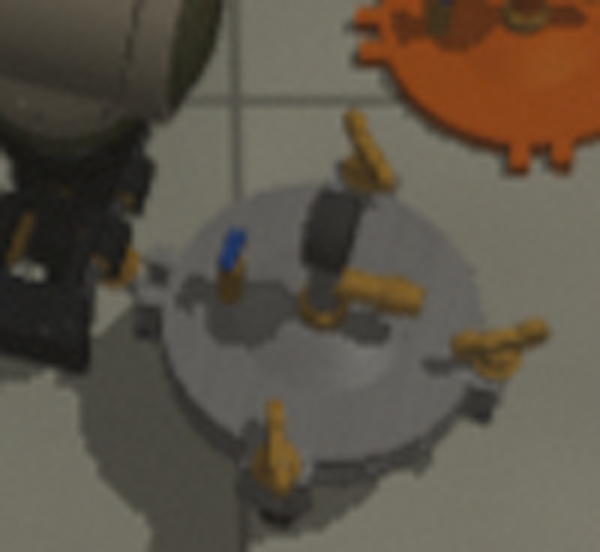

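The closed fingers are pushing the nut in (crop at about (120,265)). The force is about 7 N, so I continue.

```bash
python3 -m pendant '[[[2,0,0],0],[[4,0,0],0],[[6,0,0],0],[[8,0,0],0],[[9,0,0],0],[[9,0,0],0]]'; python3 -c "from h import *;st()"; python3 -m pendant '[[[1.5,0,0],0],[[3,0,0],0],[[3,0,0],0]]';  python3 -c "from h import *;st()"
```

```text
time: 4.05
tcp_pos: [554.5, -32.7, 101.4]
ee_rot: [2.511, 1.876, 0.005]
force: [4.1, -6.8, 6.4]
opening: 0.004
grasp_force: 4.4
t4.0 r(e)26.6 yb-20.4 z101.4 phi89.9 q6 0.02 open 0.004(0.3mm) grip4.4 | F e5.4 yb-5.9 z6.4 Tz0.001
 tool axes (e,yb): x -1.0 -0.002  y 0.002 -1.0
time: 4.35
tcp_pos: [555.7, -29.8, 101.6]
ee_rot: [2.511, 1.876, 0.006]
force: [6.2, -7.8, 6.6]
opening: 0.006
grasp_force: 4.7
t4.3 r(e)23.5 yb-20.7 z101.6 phi89.9 q6 0.02 open 0.006(0.5mm) grip4.7 | F e5.7 yb-8.1 z6.6 Tz-0.041
 tool axes (e,yb): x -1.0 -0.002  y 0.002 -1.0
```

```bash
python3 -m pendant '[[[-6,-2,0],0],[[-12,-3,0],0],[[-14,-3,6],0],[[-14,-3,8],0],[[-8,-3,8],0],[[-4,-3,8],0],[[-2,-3,8],0],[[0,-3,8],0],[[1,-3,8],0],[[1,-3,8],0]]'; python3 -c "from h import *;st()"; python3 -m pendant '[[[1,0,0],0],[[2,0,0],0],[[2,0,0],0]]';  python3 -c "from h import *;st()"
```

```text
time: 5.35
tcp_pos: [551.2, -26.7, 92.4]
ee_rot: [2.514, 1.88, 0.001]
force: [0.9, -4.0, 3.4]
opening: 0.004
grasp_force: 2.5
t5.3 r(e)21.8 yb-15.5 z92.4 phi90.0 q6 0.02 open 0.004(0.3mm) grip2.5 | F e3.6 yb-2.0 z3.4 Tz0.045
 tool axes (e,yb): x -1.0 -0.001  y 0.001 -1.0
time: 5.65
tcp_pos: [551.6, -25.6, 92.4]
ee_rot: [2.513, 1.88, -0.001]
force: [-0.9, -9.4, 4.3]
opening: 0.002
grasp_force: 5.0
t5.7 r(e)20.6 yb-15.6 z92.4 phi90.0 q6 0.03 open 0.002(0.2mm) grip5.0 | F e9.3 yb-1.8 z4.3 Tz0.121
 tool axes (e,yb): x -1.0 -0.0  y 0.0 -1.0
```

```bash
python3 -m pendant '[[[1,0,0],0],[[2,0,0],0],[[2,0,0],0]]';  python3 -c "from h import *;st()"; python3 -m pendant '[[[-10,0,0],0],[[-40,0,0],0],[[-40,0,-60],0],[[-100,0,-110],0],[[-140,0,-110],0],[[-140,0,-110],0],[[-140,0,-110],0]]' 0; python3 - <<'E'
from h import *
st()
import pickle
s=snapshot("scene"); a=cv2.resize(s["img"][150:232,225:325],None,fx=4,fy=4,interpolation=cv2.INTER_CUBIC)
s2=snapshot("top"); b=cv2.resize(s2["img"][158:240,225:325],None,fx=4,fy=4,interpolation=cv2.INTER_CUBIC)
pickle.dump((s,s2),open("up.pkl","wb"))
cv2.imwrite("pics/p2.png",np.hstack([a,b]))
E
```

```text
time: 5.95
tcp_pos: [552.1, -25.0, 92.5]
ee_rot: [2.511, 1.879, -0.004]
force: [-1.6, -16.6, 5.6]
opening: 0.002
grasp_force: 8.4
t6.0 r(e)19.8 yb-15.9 z92.5 phi90.0 q6 0.03 open 0.002(0.2mm) grip8.4 | F e16.4 yb-3.2 z5.6 Tz0.179
 tool axes (e,yb): x -1.0 -0.0  y 0.0 -1.0
time: 6.65
tcp_pos: [511.6, -158.6, 202.6]
ee_rot: [2.518, 1.876, 0.001]
force: [0.1, 0.3, 0.2]
opening: 0.617
grasp_force: 0.0
t6.7 r(e)159.4 yb-14.8 z202.6 phi89.8 q6 -0.23 open 0.617(54.3mm) grip0.0 | F e-0.3 yb0.0 z0.2 Tz-0.026
 tool axes (e,yb): x -1.0 -0.004  y 0.004 -1.0
```

View pics/p2.png

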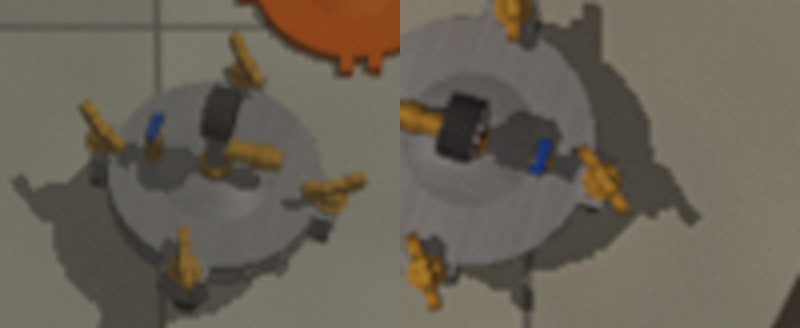

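The bolt now stands upright in the slot (scene crop (100,130), top crop (603,180)), with the wings still diagonal. I'll measure the nut again.

```bash
cat > nut.py <<'E'
from h import *
def nut(s,s2):
  for s in (s,s2):
    W=cloud(s); hsv=cv2.cvtColor(s["img"],cv2.COLOR_BGR2HSV); D=W-H; r=D@e; y=D@yb
    m=(hsv[...,0]>8)&(hsv[...,0]<30)&(hsv[...,1]>100)&(r>-30)&(r<45)&(abs(y)<35)&(W[...,2]>108)&(W[...,2]<140)
    q=np.c_[r[m],y[m]]; z=W[m][:,2]; ev,V=np.linalg.eigh(np.cov(q.T)); v=V[:,1]; p=q@v
    mid=q.mean(0)+v*((p.max()+p.min())/2-p.mean())
    print(m.sum(),"mean",q.mean(0).round(1),"mid",mid.round(1),"ext",np.ptp(p).round(1),"ztop",np.percentile(z,95).round(1),"phi_w",(np.degrees(np.arctan2(v[1],-v[0]))%180).round(1),"sd",np.sqrt(ev).round(1))
E
python3 -c "
from nut import *;import pickle
nut(*pickle.load(open('up.pkl','rb')))"
```

```text
59 mean [-2.7 -1.7] mid [-1.7 -0.8] ext 49.5 ztop 130.8 phi_w 139.9 sd [ 3.9 13.2]
78 mean [1.9 2.4] mid [1.6 2.2] ext 50.9 ztop 127.0 phi_w 141.3 sd [ 3.2 13.7]
```

```bash
python3 -m pendant '[[[50,-8,0],-0.15],[[100,-15,0],-0.3],[[145,-15,0],-0.45],[[160,-15,0],-0.6],[[160,-15,0],-0.77],[[160,-15,0],-0.77],[[160,-15,0],-0.77]]' 0.295 15; python3 - <<'E'
from h import *
st()
s=snapshot("scene"); a=cv2.resize(s["img"][130:232,215:315],None,fx=4,fy=4,interpolation=cv2.INTER_CUBIC)
s2=snapshot("top"); b=cv2.resize(s2["img"][148:250,225:325],None,fx=4,fy=4,interpolation=cv2.INTER_CUBIC)
cv2.imwrite("pics/p3.png",np.hstack([a,b]))
E
```

```text
time: 7.45
tcp_pos: [542.5, 1.7, 201.2]
ee_rot: [-1.628, -2.686, 0.0]
force: [-0.7, -1.0, -0.6]
opening: 0.705
grasp_force: 0.0
t7.5 r(e)-3.1 yb0.9 z201.2 phi133.9 q6 -0.70 open 0.705(62.0mm) grip0.0 | F e1.1 yb0.4 z-0.6 Tz-0.027
 tool axes (e,yb): x -0.72 0.694  y -0.694 -0.72
```

View pics/p3.png

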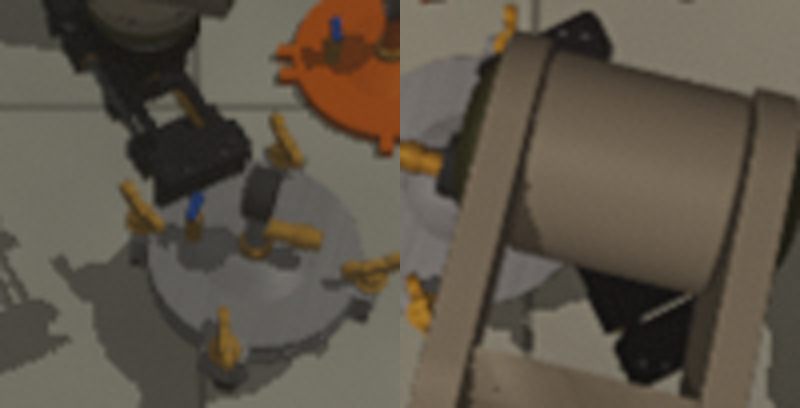

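```bash
python3 -m pendant '[[[-2,-2,15],0],[[-2,-2,30],0],[[-2,-2,45],0],[[-2,-2,58],0],[[-2,-2,60],0]]'; python3 -c "from h import *;st()"
```

```text
time: 8.05
tcp_pos: [541.2, -2.0, 140.4]
ee_rot: [-1.628, -2.684, 0.001]
force: [0.2, -0.4, -0.2]
opening: 0.704
grasp_force: 0.0
t8.1 r(e)0.9 yb1.0 z140.4 phi133.9 q6 -0.70 open 0.704(62.0mm) grip0.0 | F e0.3 yb-0.2 z-0.2 Tz0.007
 tool axes (e,yb): x -0.72 0.694  y -0.694 -0.72
```

```bash
python3 -m pendant '[[[2.4,2.4,12],0],[[2.4,2.4,24],0],[[2.4,2.4,33],0],[[2.4,2.4,36],0],[[2.4,2.4,36],0]]'; python3 -c "from h import *;st()";  python3 -m pendant '[[[0,0,0],0],[[0,0,0],0],[[0,0,0],0],[[0,0,0],0]]' 0.55 12; python3 -c "from h import *;st()"
```

```text
time: 8.55
tcp_pos: [542.8, 1.4, 105.3]
ee_rot: [-1.625, -2.687, 0.0]
force: [-0.5, -0.0, -0.6]
opening: 0.704
grasp_force: 0.0
t8.6 r(e)-2.8 yb0.5 z105.3 phi134.1 q6 -0.70 open 0.704(62.0mm) grip0.0 | F e0.2 yb0.5 z-0.6 Tz0.025
 tool axes (e,yb): x -0.719 0.695  y -0.695 -0.719
time: 8.95
tcp_pos: [541.9, 0.7, 106.1]
ee_rot: [-1.625, -2.687, 0.004]
force: [-7.2, -4.3, 2.3]
opening: 0.579
grasp_force: 12.0
t8.9 r(e)-1.9 yb1.1 z106.1 phi134.1 q6 -0.70 open 0.579(50.9mm) grip12.0 | F e6.1 yb5.7 z2.3 Tz-0.013
 tool axes (e,yb): x -0.719 0.695  y -0.695 -0.719
```

```bash
cat > g.py <<'E'
from h import *
o=readout.observe(); R=Ro.from_rotvec(o["ee_rot"]).as_matrix(); d=o["tcp_pos"]-H; f=o["force"]
print("t%.2f r%.1f yb%.1f z%.1f phi%.1f gap%.1f grip%.1f F e%.1f yb%.1f z%.1f Tz%.3f J6 %.4f"%(o["time"],d@e,d@yb,o["tcp_pos"][2],np.degrees(np.arctan2(R[:,1]@yb,R[:,1]@-e))%180,o["opening"]*88,o["grasp_force"],f@e,f@yb,f[2],o["torque"][2],o["joint_efforts"][5]))
E
python3 g.py
python3 -m pendant '[[[0,0,0],0.05],[[0,0,0],0.1],[[0,0,0],0.15],[[0,0,0.1],0.2]]' >/dev/null; python3 g.py
python3 -m pendant '[[[0,0,0],0.05],[[0,0,0],0.1],[[0,0,0],0.15],[[0,0,0.1],0.2]]' >/dev/null; python3 g.py
python3 -m pendant '[[[0,0,0],0.05],[[0,0,0],0.1],[[0,0,0],0.15],[[0,0,0.1],0.2]]' >/dev/null; python3 g.py
```

```text
t8.95 r-1.9 yb1.1 z106.1 phi134.1 gap50.9 grip12.0 F e6.1 yb5.7 z2.3 Tz-0.013 J6 0.0277
t9.35 r-2.0 yb1.1 z106.0 phi122.5 gap51.1 grip12.0 F e5.1 yb4.8 z2.1 Tz0.049 J6 -0.6294
t9.75 r-2.1 yb1.0 z105.9 phi111.0 gap50.7 grip12.0 F e5.3 yb3.5 z2.9 Tz-0.011 J6 -0.6286
t10.15 r-2.1 yb0.9 z105.8 phi99.6 gap50.6 grip12.0 F e5.6 yb3.5 z2.4 Tz0.034 J6 -0.6277
```

```bash
for i in 1; do
python3 -m pendant '[[[0,0,0],0.05],[[0,0,0],0.1],[[0,0,0],0.15],[[0,0,0.1],0.2]]' >/dev/null; python3 g.py
python3 -m pendant '[[[0,0,0],0.05],[[0,0,0],0.1],[[0,0,0],0.15],[[0,0,0.1],0.2]]' >/dev/null; python3 g.py
python3 -m pendant '[[[0,0,0],0.05],[[0,0,0],0.1],[[0,0,0],0.15],[[0,0,0.1],0.2]]' >/dev/null; python3 g.py
python3 -m pendant '[[[0,0,0],0.05],[[0,0,0],0.1],[[0,0,0],0.15],[[0,0,0.1],0.2]]' >/dev/null; python3 g.py
done
```

```text
t10.55 r-2.1 yb0.8 z105.7 phi88.1 gap50.8 grip12.0 F e4.4 yb2.6 z2.1 Tz0.007 J6 -0.6264
t10.95 r-2.1 yb0.7 z105.7 phi76.6 gap50.6 grip12.0 F e4.5 yb2.4 z1.9 Tz0.017 J6 -0.6252
t11.35 r-2.0 yb0.6 z105.6 phi65.2 gap51.0 grip12.0 F e4.6 yb1.9 z1.5 Tz-0.013 J6 -0.6239
t11.75 r-2.0 yb0.5 z105.4 phi53.7 gap51.0 grip12.0 F e5.0 yb2.1 z1.7 Tz0.031 J6 -0.6225
```

```bash
python3 -m pendant '[[[0,0,0],0.05],[[0,0,0],0.1],[[0,0,0],0.1]]' >/dev/null; python3 g.py
python3 -m pendant '[[[0,0,0],0],[[0,0,0],0],[[0,0,-10],0],[[0,0,-50],0],[[0,0,-97],0],[[0,0,-97],0],[[0,0,-97],0]]' 0.295 >/dev/null; python3 g.py
python3 - <<'E'
from nut import *
s=snapshot("scene"); nut(s,s)
cv2.imwrite("pics/p4.png",cv2.resize(s["img"][130:232,215:315],None,fx=5,fy=5,interpolation=cv2.INTER_CUBIC))
E
```

```text
t12.05 r-1.9 yb0.4 z105.4 phi48.0 gap51.0 grip12.0 F e6.6 yb2.1 z0.2 Tz-0.052 J6 0.4061
t12.75 r-3.0 yb0.2 z203.3 phi48.1 gap62.2 grip0.0 F e-0.4 yb-0.1 z-0.6 Tz-0.039 J6 0.0012
59 mean [-3.  -0.1] mid [-2.8 -0.4] ext 49.5 ztop 129.0 phi_w 57.7 sd [ 3. 14.]
59 mean [-3.  -0.1] mid [-2.8 -0.4] ext 49.5 ztop 129.0 phi_w 57.7 sd [ 3. 14.]
```

View pics/p4.png

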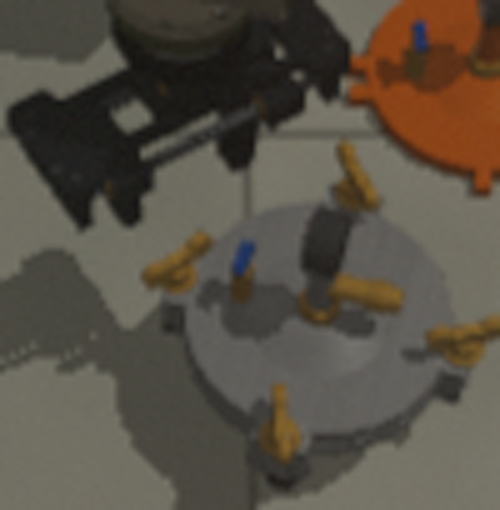

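```bash
python3 -m pendant '[[[0,0,0],-0.15],[[0,0,0],-0.3],[[0,0,0],-0.45],[[0,0,0],-0.6],[[0,0,0],-0.75],[[0,0,0],-0.9],[[0,0,0],-1.05],[[0,0,0],-1.2],[[0,0,0],-1.35],[[0,0,0],-1.5],[[0,0,0],-1.5]]' 0.66 15 >/dev/null; python3 g.py
python3 -m pendant '[[[0,0,25],0],[[0,0,50],0],[[0,0,70],0],[[0,0,82],0],[[0,0,88],0],[[0,0,88],0]]' >/dev/null; python3 g.py
```

```text
t13.90 r-2.8 yb0.9 z200.8 phi134.1 gap29.9 grip0.0 F e-0.2 yb-0.5 z-0.1 Tz-0.032 J6 -1.6169
t14.50 r-2.8 yb0.5 z113.6 phi134.0 gap29.9 grip0.0 F e1.0 yb0.3 z0.1 Tz-0.024 J6 0.0254
```

```bash
python3 -m pendant '[[[0,0,0],0],[[0,0,0],0],[[0,0,0],0],[[0,0,0],0],[[0,0,0],0]]' 1 18 >/dev/null; python3 g.py
python3 -m pendant '[[[0,0,0],0.05],[[0,0,0],0.1],[[0,0,0],0.15],[[0,0,0.1],0.2]]' >/dev/null; python3 g.py
python3 -m pendant '[[[0,0,0],0.05],[[0,0,0],0.1],[[0,0,0],0.15],[[0,0,0.1],0.2]]' >/dev/null; python3 g.py
```

```text
t15.00 r-2.2 yb1.5 z114.6 phi134.1 gap7.4 grip18.0 F e4.7 yb6.5 z5.7 Tz-0.005 J6 0.0142
t15.40 r-2.4 yb1.4 z114.5 phi122.5 gap7.7 grip18.0 F e3.5 yb6.4 z5.1 Tz0.049 J6 -0.6351
t15.80 r-2.5 yb1.2 z114.5 phi111.0 gap7.9 grip18.0 F e2.7 yb4.8 z5.9 Tz0.030 J6 -0.6209
```

```bash

python3 -m pendant '[[[0,0,0],0.05],[[0,0,0],0.1],[[0,0,0],0.15],[[0,0,0.1],0.2]]' >/dev/null; python3 g.py
python3 -m pendant '[[[0,0,0],0.05],[[0,0,0],0.1],[[0,0,0],0.15],[[0,0,0.1],0.2]]' >/dev/null; python3 g.py
python3 -m pendant '[[[0,0,0],0.05],[[0,0,0],0.1],[[0,0,0],0.15],[[0,0,0.1],0.2]]' >/dev/null; python3 g.py
```

```text
t16.20 r-2.6 yb1.1 z114.4 phi99.6 gap7.4 grip18.0 F e2.7 yb4.1 z4.5 Tz0.040 J6 -0.5999
t16.60 r-2.5 yb0.9 z114.3 phi88.1 gap7.9 grip18.0 F e2.7 yb4.2 z5.4 Tz0.083 J6 -0.5825
t17.00 r-2.5 yb0.7 z114.3 phi76.7 gap7.5 grip18.0 F e3.4 yb3.8 z5.0 Tz0.139 J6 -0.5443
```

```bash

python3 -m pendant '[[[0,0,0],0.03],[[0,0,0],0.06],[[0,0,0.05],0.1]]' >/dev/null; python3 g.py
python3 -m pendant '[[[0,0,0],0.03],[[0,0,0],0.06],[[0,0,0.05],0.1]]' >/dev/null; python3 g.py
```

```text
t17.30 r-2.5 yb0.6 z114.3 phi71.0 gap7.8 grip18.0 F e2.8 yb3.7 z6.7 Tz0.128 J6 -0.4815
t17.60 r-2.5 yb0.5 z114.3 phi65.2 gap7.9 grip18.1 F e3.7 yb3.4 z6.3 Tz0.185 J6 -0.4622
```

```bash

python3 -m pendant '[[[0,0,0],-0.1],[[0,0,-0.1],-0.2],[[0,0,-0.15],-0.3],[[0,0,-0.2],-0.4],[[0,0,-0.25],-0.5],[[0,0,-0.3],-0.6],[[0,0,-0.35],-0.7],[[0,0,-0.4],-0.8],[[0,0,-0.4],-0.8]]' >/dev/null; python3 g.py
for i in 1; do
python3 -m pendant '[[[0,0,0],0.03],[[0,0,0],0.06],[[0,0,0],0.09]]' >/dev/null; python3 g.py
python3 -m pendant '[[[0,0,0],0.03],[[0,0,0],0.06],[[0,0,0.1],0.09]]' >/dev/null; python3 g.py
python3 -m pendant '[[[0,0,0],0.03],[[0,0,0],0.06],[[0,0,0],0.09]]' >/dev/null; python3 g.py
python3 -m pendant '[[[0,0,0],0.03],[[0,0,0],0.06],[[0,0,0.1],0.09]]' >/dev/null; python3 g.py
python3 -m pendant '[[[0,0,0],0.03],[[0,0,0],0.06],[[0,0,0],0.09]]' >/dev/null; python3 g.py
python3 -m pendant '[[[0,0,0],0.03],[[0,0,0],0.06],[[0,0,0.1],0.09]]' >/dev/null; python3 g.py
python3 -m pendant '[[[0,0,0],0.03],[[0,0,0],0.06],[[0,0,0],0.09]]' >/dev/null; python3 g.py
done
```

```text
t18.50 r-2.5 yb1.2 z114.4 phi111.3 gap7.4 grip18.0 F e4.0 yb5.3 z6.0 Tz-0.025 J6 -0.8955
t18.80 r-2.5 yb1.1 z114.4 phi105.9 gap7.7 grip18.0 F e3.6 yb6.4 z5.0 Tz0.005 J6 -0.3454
t19.10 r-2.6 yb1.0 z114.4 phi100.8 gap7.8 grip18.0 F e2.8 yb6.0 z6.3 Tz0.032 J6 -0.3320
t19.40 r-2.6 yb1.0 z114.4 phi95.6 gap7.7 grip18.0 F e2.4 yb4.8 z5.4 Tz0.097 J6 -0.3264
t19.70 r-2.6 yb0.9 z114.3 phi90.4 gap7.5 grip18.0 F e3.2 yb5.3 z6.8 Tz0.037 J6 -0.3142
t20.00 r-2.6 yb0.8 z114.3 phi85.3 gap7.8 grip18.0 F e3.9 yb4.0 z6.3 Tz0.059 J6 -0.3096
t20.30 r-2.5 yb0.7 z114.3 phi80.1 gap7.2 grip18.0 F e3.7 yb5.4 z7.2 Tz0.158 J6 -0.2876
t20.60 r-2.5 yb0.6 z114.3 phi75.0 gap7.6 grip18.0 F e3.1 yb4.4 z6.1 Tz0.119 J6 -0.2732
```

```bash

python3 -m pendant '[[[0,0,0],0.03],[[0,0,0],0.06],[[0,0,0.1],0.09]]' >/dev/null; python3 g.py
python3 -m pendant '[[[0,0,0],0.03],[[0,0,0],0.06],[[0,0,0],0.09]]' >/dev/null; python3 g.py
python3 -m pendant '[[[0,0,0],0.03],[[0,0,0],0.06],[[0,0,0.1],0.09]]' >/dev/null; python3 g.py
python3 -m pendant '[[[0,0,0],0.03],[[0,0,0],0.06],[[0,0,0],0.09]]' >/dev/null; python3 g.py
python3 -m pendant '[[[0,0,0],0.03],[[0,0,0],0.06],[[0,0,0.1],0.09]]' >/dev/null; python3 g.py
```

```text
t20.90 r-2.5 yb0.5 z114.3 phi69.8 gap7.5 grip18.0 F e3.3 yb4.7 z7.1 Tz0.151 J6 -0.2516
t21.20 r-2.4 yb0.4 z114.3 phi64.7 gap7.7 grip18.1 F e4.1 yb3.6 z6.3 Tz0.145 J6 -0.2389
t21.50 r-2.4 yb0.4 z114.3 phi59.5 gap7.8 grip18.1 F e4.0 yb4.3 z7.6 Tz0.205 J6 -0.2185
t21.80 r-2.3 yb0.3 z114.3 phi54.4 gap7.7 grip18.1 F e4.0 yb2.8 z6.3 Tz0.111 J6 -0.2064
t22.10 r-2.3 yb0.2 z114.2 phi49.2 gap7.6 grip18.1 F e4.6 yb2.6 z7.3 Tz0.265 J6 -0.1858
```

```bash
python3 -m pendant '[[[0,0,0],0],[[0,0,0],0],[[0,0,-5],0],[[0,0,-30],0],[[0,0,-60],0],[[0,0,-92],-0.1],[[0,0,-92],-0.25],[[0,0,-92],-0.4],[[0,0,-92],-0.55],[[0,0,-92],-0.7],[[0,0,-92],-0.85],[[0,0,-92],-1],[[0,0,-92],-1.15],[[0,0,-92],-1.3],[[0,0,-92],-1.45],[[0,0,-92],-1.48],[[0,0,-92],-1.48]]' 0.6 >/dev/null; python3 g.py
python3 - <<'E'
from nut import *
s=snapshot("scene"); nut(s,s)
E
```

```text
t23.80 r-2.9 yb0.3 z205.5 phi134.1 gap35.1 grip0.0 F e0.4 yb-0.3 z1.4 Tz0.043 J6 -0.4248
54 mean [-2.9 -1.3] mid [-1.7 -0.3] ext 47.7 ztop 128.7 phi_w 140.6 sd [ 3.5 13. ]
54 mean [-2.9 -1.3] mid [-1.7 -0.3] ext 47.7 ztop 128.7 phi_w 140.6 sd [ 3.5 13. ]
```

```bash
python3 -m pendant '[[[0,0,0],0],[[0,0,20],0],[[0,0,40],0],[[0,0,65],0],[[0,0,85],0],[[0,0,96],0],[[0,0,100],0],[[0,0,100],0]]' 0.295 >/dev/null; python3 g.py
python3 -m pendant '[[[0,0,0],0],[[0,0,0],0],[[0,0,0],0],[[0,0,0],0]]' 0.55 15 >/dev/null; python3 g.py
python3 -m pendant '[[[0,0,0],0.03],[[0,0,0],0.06],[[0,0,0],0.09]]' >/dev/null; python3 g.py
```

```text
t24.65 r-2.9 yb0.2 z105.4 phi134.0 gap62.2 grip0.0 F e-0.7 yb-1.1 z0.1 Tz0.024 J6 0.0041
t25.05 r-1.7 yb1.3 z106.0 phi134.1 gap50.8 grip15.0 F e7.3 yb6.1 z3.7 Tz0.005 J6 0.0354
t25.35 r-1.7 yb1.2 z106.0 phi128.9 gap50.6 grip15.0 F e7.8 yb6.2 z3.4 Tz0.193 J6 -0.1963
```

```bash
python3 -m pendant '[[[0,0,0],0.03],[[0,0,0],0.06],[[0,0,0],0.09]]' >/dev/null; python3 g.py; python3 -m pendant '[[[0,0,0],0],[[0,0,0],0],[[0,0,0],0]]'>/dev/null;python3 g.py
for k in 1 2 3 4 5 6; do python3 -c "from h import *;snapshot('scene');print(readout.observe()['torque'][2].round(3))"; done
```

```text
t25.65 r-1.8 yb1.2 z106.0 phi123.7 gap50.7 grip15.0 F e7.1 yb5.2 z3.0 Tz0.243 J6 -0.1805
t25.95 r-1.7 yb1.2 z106.0 phi123.8 gap50.6 grip15.0 F e7.4 yb5.5 z2.7 Tz0.093 J6 0.1190
0.116
0.103
0.097
0.104
0.143
0.131
```

```bash
python3 -m pendant '[[[0,0,0],-0.04],[[0,0,0],-0.08],[[0,0,0],-0.12],[[0,0,0],-0.12]]' >/dev/null; python3 g.py
python3 -m pendant '[[[0,0,0],0],[[0,0,0],0],[[0,0,-5],0],[[0,0,-25],0],[[0,0,-60],0],[[0,0,-100],0],[[0,0,-130],0],[[-60,-60,-130],0],[[-100,-100,-130],0],[[-100,-100,-130],0],[[-100,-100,-130],0]]' 0.295 >/dev/null; python3 g.py
python3 - <<'E'
from nut import *
s=snapshot("scene"); s2=snapshot("top"); nut(s,s2)
a=cv2.resize(s["img"][150:232,225:325],None,fx=4,fy=4,interpolation=cv2.INTER_CUBIC)
b=cv2.resize(s2["img"][158:240,225:325],None,fx=4,fy=4,interpolation=cv2.INTER_CUBIC)
cv2.imwrite("pics/p5.png",np.hstack([a,b]))
E
```

```text
t26.65 r-1.7 yb1.1 z106.0 phi130.7 gap50.6 grip15.0 F e7.0 yb5.6 z3.1 Tz-0.099 J6 -0.4363
t27.75 r141.9 yb11.2 z235.9 phi130.3 gap61.8 grip0.0 F e0.0 yb0.0 z-0.1 Tz-0.061 J6 -0.7116
48 mean [-3.6 -2. ] mid [-2.2 -0.7] ext 45.2 ztop 128.8 phi_w 136.2 sd [ 3.2 12.9]
71 mean [1.5 1.9] mid [1.2 1.6] ext 49.7 ztop 124.6 phi_w 137.0 sd [ 3.  14.2]
```

View pics/p5.png

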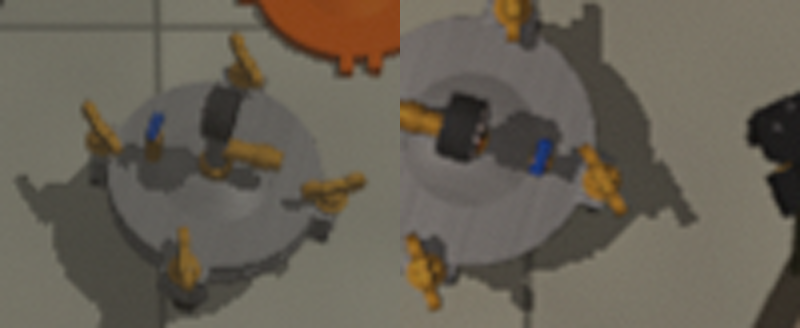

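The bolt is upright in its slot with the wings at about 136° (scene crop (100,130), top crop (603,180)). The gauge and valve are untouched, and the gripper is clear.

```bash
python3 -c "from station import workorder;print(workorder.finish_job())"
```

```text
the job is handed in; nothing more can be done
None
```

The bolt is upright in its slot and the wing nut is snug, an estimated 0.7–0.9 rad past the bite (an eighth of a turn is 0.79; I backed it off about 0.12 rad at the end because the torque read slightly high), and the job was handed in at about 28 s.

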